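Latch the gate of the jar pen

TASK

The gate of the small jar pen stands ajar. Lift its latch bar so that it clears the catch, swing the gate gently home against the rubber buffer until you just feel the stop, let the bar drop down behind the catch's tooth, and let go: the gate must stay shut by itself. Do not force it against the catch, and do not disturb the jar, tins and bowl standing in and around the pen.

Things in the scene. Friction and masses are not known exactly. Their poses are not given: they have to be found in the camera images.
- pen: Fixed jar pen: wooden board 210 (x) x 360 (y) x 12 mm with steel posts and rails 100-130 mm high at sides and back, and a gate across its front. Origin: centre of the board's underside, on the table; x from front to back, y to its left, z up. Gate hinge axis at (-85, +140) mm; the aluminium catch is on the post at the right (-y) end of the gate. The catch bends at more than 20 N.
- tooth_mid (a point): Centre of the top of the catch's upright tooth, catch at its middle setting: 112 mm high, 12 mm thick along pen x, 22 mm wide. Behind it an arm (top 93.5 mm high) runs to the stop; the dropped bar comes to lie on it. The catch (tooth, arm, stop, buffer together) is clamped in slots and really sits up to 14 mm nearer or farther along pen x; not measured, must be felt.
- stop_mid (a point): Face of the stop block behind the gate's free end, catch at its middle setting. A well damped rubber buffer (0.8 N per mm) stands 7 mm proud of it. The bar can drop between tooth and stop only with the gate's free end within 4 mm of the stop, so with the buffer pressed 3 to 7 mm; the tooth then holds the gate against the buffer.
- gate_panel: The gate: a steel frame 14 mm thick, 240 mm wide from hinge to free end, z = 22 to 105 mm. Origin on the hinge axis at table height; -y points along the gate from the hinge to the free end, -x is its front normal (to the robot's side), z up. At gate angle t it is turned by -t about z against the pen.
- gate_hinge (a point): Point on the gate's vertical hinge axis, at table height.
- gate (a joint): Gate angle in rad: 0 = against the stop with the catch at its middle setting; grows as the free end swings out towards the robot (clockwise from above), up to 1.0. At the hard stop it reads -0.06 to +0.06 according to the catch's setting; latched, up to 0.018 more. A little hinge friction (0.05 N m) keeps the gate where it is left.
- bar (a joint): Latch bar angle in rad: 0 = lowered, horizontal, on its rest peg; grows as the free end is lifted, up to 0.9; it falls by its own weight. It must be above 0.17 to pass over the tooth. Lying on the catch's arm behind the tooth it reads 0.05; on top of the tooth 0.15 or more; before the tooth 0.
- bar_pivot (a point): The bar's pivot (axis along the gate's front normal): 90 mm from the hinge axis along the gate, 13 mm in front of its middle plane, 92 mm high. The bar is flat steel, 8 mm thick, 14 mm high, about 0.25 kg; it runs along the gate to 185 mm beyond the pivot, past the free end; lowered, its underside is 85 mm high.
- lift_pin (a point): Middle of the lift pin: round steel, 12 mm across, on the bar 90 mm from the pivot, 40 mm long along the gate's front normal, with an 18 mm head. This point is 37 mm before the gate's middle plane, 180 mm from the hinge along the gate, 92 mm high when lowered. Pinched from above across the gate's length it turns in the grip as the bar rises; moved along the gate's arc it swings the gate.
- spice_jar: Spice jar, 45 mm across and 105 mm high, standing in the pen's left half; to be left alone. Origin: centre of its underside, z up.
- cheese_tin: Small white tin, 66 mm across and 52 mm high, standing in the pen's right half; to be left alone. Origin: centre of its underside, z up.
- olive_tin: Opened food tin with its round lid standing up, 68 mm across and 107 mm high, standing on the table left of the pen; to be left alone. Origin: centre of its underside, z up.
- ramekin: White bowl, 109 mm across and 48 mm high, standing on the table right of the pen; to be left alone. Origin: centre of its underside, z up.

How it is judged:
By the outcome, as a careful person would: the job done as asked, in the order asked, and still so for the second after the job is handed in, with the robot touching nothing.
It also fails if it takes over 54 s, if anything falls off the work surface, if the arm or the gripper's body presses on something with over 40 N, if the wrist force passes 120 N, or if a joint passes its speed limit or range.

ROBOT

A 6-joint arm with a two-finger parallel gripper is mounted at the origin on a cart in front of the work surface, level with it; the furniture and walls round the work are solid. World frame = base frame: x ahead of the robot, y to its left, z up, the work surface at z = 0. Lengths are in m, angles in rad, forces in N, time in s.
With the tool pointing down it reaches from about 0.3 to 0.875 m from the base axis. Payload 6.4 kg.
Tool frame: the origin (TCP) lies on the mounting face of the last link; the fingertips stand 173 mm ahead of it and the grasp point (between the pads) lies 155 mm ahead of it; z points along the fingers, y is the line along which they close (so a half turn about z gives the same grasp; the last joint's range is limited). The gripper opens to 85 mm and grips with 20 to 120 N. Pads are 22 mm wide; open, the fingers measure 114 mm over their backs; the gripper's body (76 mm by 85 mm) begins 54 mm behind the grasp point. The pads swing forward as they close: fully open they stand 13 mm farther back than shut.
Start: joints at [1.047, 0.181, 1.607, -0, 1.354, -0.206], TCP at [0.18, 0.546, 0.405] pointing down, gripper open.
Joint ranges: [-2.99, 2.99], [-0.89, 2.07], [0.3, 2.58], [-1.14, 4.28], [0, 2.63], [-3.12, 3.12]. Speed limits (rad/s): [2.57, 2.57, 3.01, 3.14, 3.14, 3.14].

INTERFACE

Orientations are given as a 3x3 rotation matrix whose columns are the frame's x, y, z axes.
In Python, from bench import r gives the robot as it stands.
- The arm moves only by the shell command python3 -m handwheel 'ROWS' [OPENING] [FORCE]. ROWS is JSON, a list of rows, each a list of 6 numbers: the shift along the world's x, y, z normalised to -1 to 1, where 1 is 0.4 m, then the turn, a rotation vector about the world's x, y, z normalised to -1 to 1, where 1 is pi rad. A call has 1 to 8 rows; each row is the pose to reach, as a shift and turn from the pose commanded when the call began, turning the shorter way round; what a row does not reach only later rows make up. A row lasts 1/8 s, in which the tool goes at most 62.5 mm and 10.7 degrees, less where a joint would pass 70% of its speed; a pose out of reach is approached as far as the arm can. A call with a number of a shift or a turn outside -1 to 1 is refused whole. A call with a gripper value outside its range is refused whole. OPENING is the gripper's target within -1 to 1 (fully open at 1, half-way at 0, shut at -1), set as the call begins (- or left out, the last holds). The fingers move at their own pace and stop on an object; FORCE is the grip in N (left out, the last holds). Time passes only in rows, so rows that repeat a pose let the fingers close. It gives the time, the measured TCP pose, the force, the opening and the grip force at its end, in the units of the state.
- r.get_state(): the state, without advancing time (a new reading comes with each control period).
- r.read_camera(name): name is "scene" or "top"; returns the picture (420x560x3 uint8, red, green, blue); there is no depth.
- r.camera_info(name): a dict with "K" (3x3 intrinsics, pixels), "position" and "orientation" of the camera in the world. Camera axes: x right, y up, looking along -z (the intrinsics and any distortion apply to the point x, -y, -z); pixel columns grow to the right and rows downward; lengths in m; the calibration is good to about 2 mm. A picture is of the moment at which its call begins. camera_info takes no time and is no camera call.
- r.close_job(): hands the job in; it is judged then, once.
Trained networks look in the newest picture that a camera, given by its name, has taken for a name from the list of things; names that differ only in an ending like _2 or _b are one class to them, and where a whole thing is asked for, a point or a joint stands for the part that bears it (a point fixed in the world has none). Each returns a list of dicts, best first, with "confidence" (0 to 1); they miss things now and then, are a little off and sometimes report something else, mostly with a low value. They report only what shows in the picture. A call takes as long as a camera call.
- r.recognise(camera, name): "extent" ([left, top, right, bottom] in pixels, round what is visible of it).
- r.spot_point(camera, name): "xy" ([column, row] in pixels: a listed point, or the origin of a listed thing).
The state is a dict: "time_s": time; "joint_positions": joint angles; "joint_velocities": joint speeds; "joint_efforts": joint torques, N m; "tcp_pos": TCP position; "ee_rot": TCP orientation; "ft_force": force on the tool from outside, world axes, zero at the start; "torque": the same for the moment, N m; "width": finger opening in m; "gripper_force": force on a finger pad.
Only numpy, scipy, OpenCV 4.12 (cv2) and the standard library are available. Lean on these libraries where they do the work, as an engineer would, in place of code of your own. Each camera call takes 0.05 s, during which the arm holds its last target. There are 200 camera calls.

## Working session

There is one attempt and no reset: what is moved stays moved. The work goes in short steps, Python scripts to look and compute and a shell command to move; the robot and the scene stay as the last step left them, time stands still between calls to the robot, and variables do not carry over. Pictures are saved under pics/ and viewed, at most 10 in all, crops included, and the job is handed in when it is done.

```bash
ls; mkdir -p pics
cat > h.py <<'E'
import numpy as np, cv2
from bench import r
def ray(cam,px):
    i=r.camera_info(cam);K=np.array(i['K'],float)
    R=np.array(i['orientation']);p=np.array(i['position'])
    d=i.get('distortion',None)
    q=np.linalg.inv(K)@[px[0],px[1],1]
    return p,R@np.array([q[0],-q[1],-q[2]])
def onz(cam,px,z):
    p,d=ray(cam,px);return p+d*(z-p[2])/d[2]
def tri(pxs):
    A=np.zeros((3,3));b=np.zeros(3)
    for c,px in pxs:
        p,d=ray(c,px);d=d/np.linalg.norm(d);M=np.eye(3)-np.outer(d,d);A+=M;b+=M@p
    return np.linalg.solve(A,b)
E
cat > a.py <<'E'
from h import *
ims={c:r.read_camera(c) for c in('scene','top')}
for c in ims: cv2.imwrite(f'pics/{c}0.png',ims[c][:,:,::-1]); i=r.camera_info(c); print(c,i)
Z={'gate_hinge':0,'lift_pin':.092,'bar_pivot':.092,'tooth_mid':.112,'stop_mid':.1,'pen':0,'gate_panel':0}
for n in Z:
    o={}
    for c in ims:
        s=r.spot_point(c,n)
        if s: o[c]=s[0]['xy']; print(n,c,np.round(s[0]['xy'],1),round(s[0]['confidence'],2),np.round(onz(c,s[0]['xy'],Z[n]),4))
    if len(o)==2: print('  tri',np.round(tri(list(o.items())),4))
print(r.get_state())
E
python3 a.py
```

```text
pics
scene {'K': array([[385.98971211,   0.        , 284.91448437],
       [  0.        , 385.98971211, 210.11941544],
       [  0.        ,   0.        ,   1.        ]]), 'position': array([0.19442654, 0.48216332, 0.72006992]), 'orientation': array([[-0.79191534,  0.42119548, -0.44211362],
       [-0.61057492, -0.53638659,  0.58265573],
       [ 0.00826814,  0.7313575 ,  0.68194417]])}
top {'K': array([[393.61127898,   0.        , 288.98354953],
       [  0.        , 393.61127898, 209.85034156],
       [  0.        ,   0.        ,   1.        ]]), 'position': array([ 0.47914816, -0.02710526,  1.12146805]), 'orientation': array([[-1.41799358e-02,  9.93165854e-01, -1.15846948e-01],
       [-9.99899410e-01, -1.41210075e-02,  1.32940035e-03],
       [-3.15560593e-04,  1.15854146e-01,  9.93266187e-01]])}
gate_hinge scene [250.6 272.3] 0.55 [0.5944 0.0846 0.    ]
gate_hinge top [253.5 219.2] 0.76 [0.5845 0.0733 0.    ]
  tri [ 0.5909  0.078  -0.0052]
lift_pin scene [333.6 239.7] 0.55 [ 0.4586 -0.045   0.092 ]
lift_pin top [297.1 263.3] 0.9 [ 0.4594 -0.0475  0.092 ]
  tri [ 0.4596 -0.0475 
[... 855 characters left out ...]
   1.35380245e+00, -2.06311315e-01]), 'joint_velocities': array([ 0.00035901, -0.00073358,  0.00082103,  0.00068829, -0.00029209,
        0.00051039]), 'joint_efforts': array([-4.84655175e-04, -4.44792688e+01, -3.51667857e+01, -3.45234166e-04,
        8.38642045e-04, -2.38713898e-05]), 'tcp_pos': array([0.17965317, 0.54623477, 0.40471532]), 'ee_rot': array([[-9.49932419e-01,  3.12455436e-01, -7.24358522e-06],
       [ 3.12455435e-01,  9.49932418e-01,  5.12119080e-05],
       [ 2.28823555e-05,  4.63845541e-05, -9.99999999e-01]]), 'ft_force': array([0.36222712, 0.91656678, 0.13996505]), 'torque': array([ 0.01412756, -0.04731425,  0.02520264]), 'gripper_force': 0.0, 'width': 0.0851846771927707}
```

View pics/scene0.png

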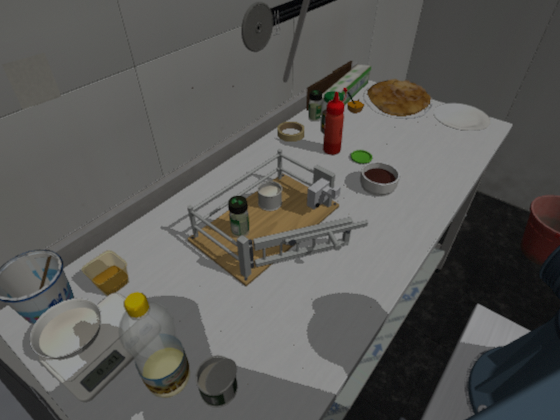

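View pics/top0.png

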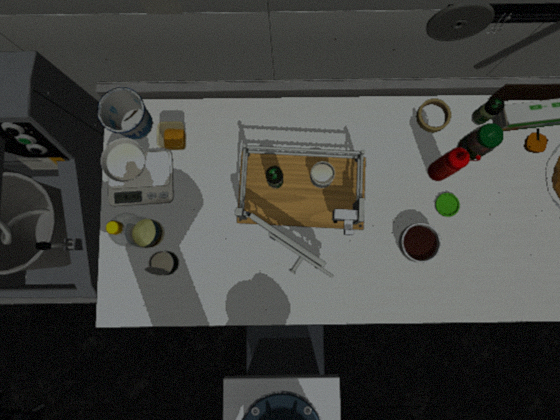

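The scene shows the gate ajar: lift pin at about (345,240) in scene and (297,265) in top, tooth and stop near (349,215) in top, and the hinge post near (240,211) in top. I'll zoom in on both.

Run:
```python
import cv2,numpy as np
a=cv2.imread('pics/top0.png')[190:290,225:385];b=cv2.imread('pics/scene0.png')[150:285,180:380]
f=lambda m:cv2.convertScaleAbs(m,alpha=1.6)
a=cv2.resize(f(a),(800,500),interpolation=cv2.INTER_CUBIC);b=cv2.resize(f(b),(800,540),interpolation=cv2.INTER_CUBIC)
cv2.imwrite('pics/tc.png',a);cv2.imwrite('pics/sc.png',b)
```

```text
(no output)
```

View pics/tc.png

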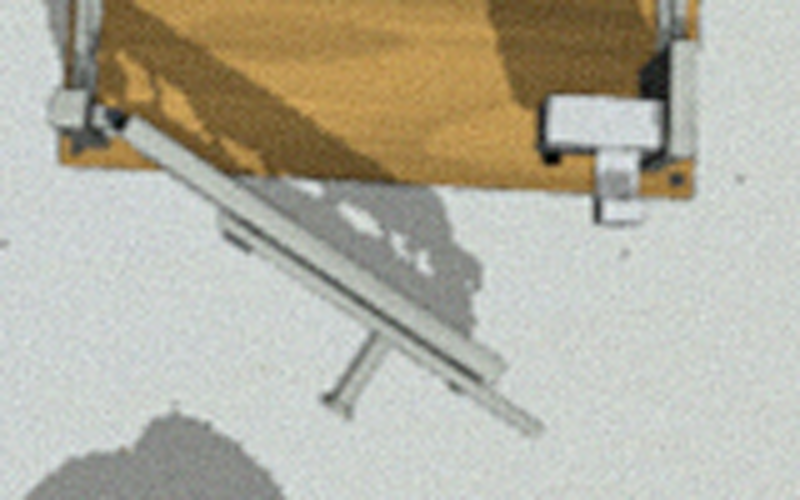

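View pics/sc.png

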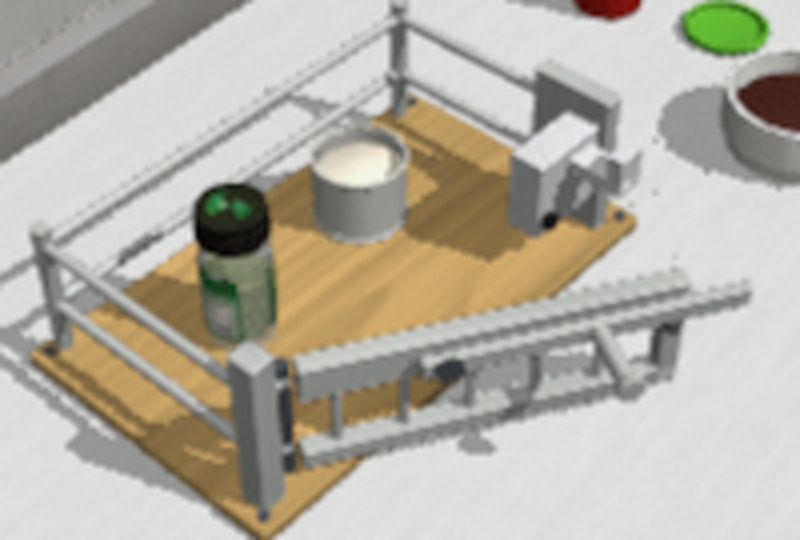

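The top crop shows the pin head at crop (337,407), pin root at (385,330), bar tip at (540,428), gate free end at (497,365), board front corners at (60,165) and (692,197), and tooth top at (620,212). The scene crop matches. Next I'll fit the pen pose and gate angle.

```bash
cat > fit.py <<'E'
from h import *
from scipy.optimize import least_squares
def proj(c,P):
    i=r.camera_info(c);q=np.array(i['orientation']).T@(P-np.array(i['position']));u=np.array(i['K'])@[q[0],-q[1],-q[2]];return u[:2]/u[2]
T=lambda x,y:(225+x/5,190+y/5); S=lambda x,y:(180+x/4,150+y/4)
obs=[('top','p',(-.105,.18,.012),T(60,165)),('top','p',(-.105,-.18,.012),T(692,197)),
('scene','p',(-.105,-.18,.012),S(636,219)),('scene','p',(-.105,.18,.0),S(265,539)),('scene','p',(.105,.18,.012),S(35,352)),
('top','g',(-.057,-.18,.092),T(337,405)),('top','g',(-.013,-.275,.099),T(541,428)),('top','g',(0,-.24,.105),T(500,368)),
('scene','g',(-.013,-.275,.092),S(748,293)),('scene','g',(-.057,-.18,.092),S(632,385)),('top','g',(-.037,-.18,.092),(297.1,263.3)),('top','g',(-.013,-.09,.092),(276.1,236.7))]
def W(v,f,q):
    x,y,a,t=v[:4];q=np.array(q,float)
    if f=='g':
        c,s=np.cos(-t),np.sin(-t);q=np.array([c*q[0]-s*q[1]-.085,s*q[0]+c*q[1]+.14,q[2]])
    c,s=np.cos(a),np.sin(a);return np.array([c*q[0]-s*q[1]+x,s*q[0]+c*q[1]+y,q[2]])
if __name__=='__main__':
    F=lambda v:np.concatenate([proj(c,W(v,f,q))-px for c,f,q,px in obs])
    s=least_squares(F,[.67,-.06,0,.6],loss='soft_l1')
    print(np.round(s.x,4));print(np.round(F(s.x).reshape(-1,2),1).tolist())
    v=s.x;np.save('v.npy',v);pin=W(v,'g',(-.037,-.18,.092));print('pin',pin,'hinge',W(v,'g',(0,0,0)))
    for t in(v[3],.4,.3,.2,.1,.06,0,-.06): print(t,np.round(W([*v[:3],t],'g',(-.037,-.18,.092)),4),'gate dir -y yaw',round(v[2]-t,3))
    th=onz('top',T(620,212),.112);print('tooth',th)
    c,s_=np.cos(v[2]),np.sin(v[2]);d=th[:2]-v[:2];print('tooth pen',c*d[0]+s_*d[1],-s_*d[0]+c*d[1])
E
python3 fit.py
```

```text
[ 0.667  -0.0656 -0.0671  0.5344]
[[-0.8, -0.4], [0.2, -0.0], [1.4, -1.3], [0.4, 2.1], [-1.5, -0.5], [0.5, -1.1], [0.1, 0.7], [-0.2, 0.9], [0.8, -0.7], [-0.3, -0.9], [0.1, 0.1], [-2.6, -0.3]]
pin [ 0.4591873  -0.04769754  0.092     ] hinge [0.59155925 0.07976488 0.        ]
0.5344157323732255 [ 0.4592 -0.0477  0.092 ] gate dir -y yaw -0.602
0.4 [ 0.4775 -0.0643  0.092 ] gate dir -y yaw -0.467
0.3 [ 0.4924 -0.075   0.092 ] gate dir -y yaw -0.367
0.2 [ 0.5084 -0.0841  0.092 ] gate dir -y yaw -0.267
0.1 [ 0.5251 -0.0916  0.092 ] gate dir -y yaw -0.167
0.06 [ 0.532  -0.0941  0.092 ] gate dir -y yaw -0.127
0 [ 0.5426 -0.0973  0.092 ] gate dir -y yaw -0.067
-0.06 [ 0.5533 -0.1     0.092 ] gate dir -y yaw -0.007
tooth [ 0.53647581 -0.18154272  0.112     ]
tooth pen -0.12242743207842603 -0.12441450191001677
```

```bash
python3 -m handwheel '[[0.35,-0.75,0,0,0,-0.09],[0.35,-0.75,0,0,0,-0.09],[0.35,-0.75,0,0,0,-0.09],[0.35,-0.75,0,0,0,-0.09],[0.35,-0.75,0,0,0,-0.09],[0.35,-0.75,0,0,0,-0.09]]' 0 25
python3 -m handwheel '[[0.35,-0.735,-0.15,0,0,0],[0.35,-0.735,-0.15,0,0,0],[0.35,-0.735,-0.15,0,0,0],[0.35,-0.735,-0.15,0,0,0],[0.35,-0.735,-0.15,0,0,0],[0.35,-0.735,-0.15,0,0,0],[0.35,-0.735,-0.15,0,0,0]]'
python3 - <<'E'
from h import *
s=r.get_state();print(s['tcp_pos'],s['ee_rot'],s['width'],s['ft_force'])
b=cv2.convertScaleAbs(r.read_camera('scene')[130:290,180:400,::-1],alpha=1.6)
cv2.imwrite('pics/s1.png',cv2.resize(b,(800,582),interpolation=cv2.INTER_CUBIC))
r.read_camera('top')
for c in('scene','top'):
  for n in('lift_pin',):
    for q in r.spot_point(c,n)[:1]: print(c,n,q,onz(c,q['xy'],.092))
E
```

```text
time_s: 1.55
tcp_pos: [0.3207, 0.2436, 0.405]
ee_rot: [[-0.823, 0.568, 0.001], [0.568, 0.823, -0.0], [-0.001, 0.0, -1.0]]
ft_force: [-0.7, 0.1, -0.1]
width: 0.0429
gripper_force: 0.0
time_s: 2.42
tcp_pos: [0.4598, -0.0485, 0.3444]
ee_rot: [[-0.824, 0.567, -0.001], [0.567, 0.824, 0.001], [0.001, -0.0, -1.0]]
ft_force: [-0.5, 0.6, 0.1]
width: 0.0425
gripper_force: 0.0
[ 0.45975822 -0.04846818  0.34440995] [[-8.23769210e-01  5.66924527e-01 -9.32711543e-04]
 [ 5.66924220e-01  8.23769737e-01  5.90686193e-04]
 [ 1.10321403e-03 -4.21876659e-05 -9.99999391e-01]] 0.04254778810747018 [-0.53023522  0.57179208  0.08227932]
scene lift_pin {'xy': [336.6, 242.2], 'confidence': 0.61} [ 0.44939577 -0.04276561  0.092     ]
```

View pics/s1.png

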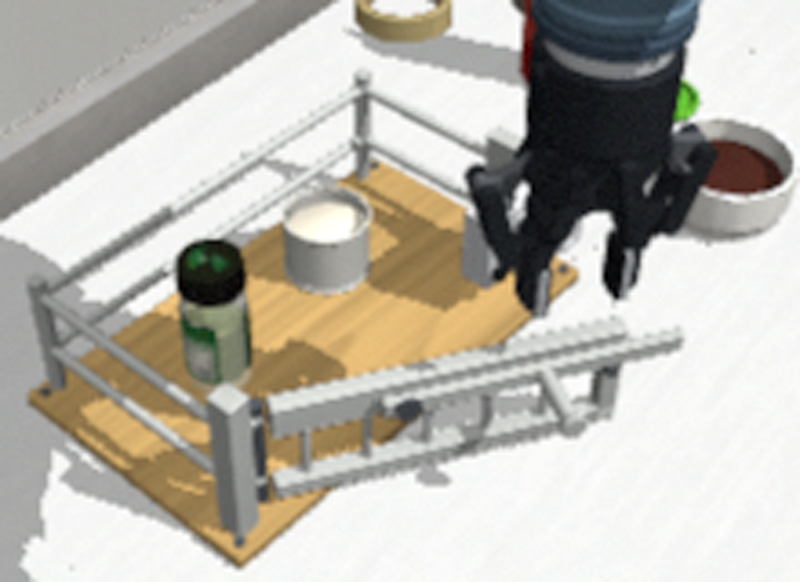

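The gripper stands above the pin (picture about (560,410)), with the fingertips either side of it near (535,300) and (620,290). Going down and closing.

```bash
python3 -m handwheel '[[0,0,-0.12,0,0,0],[0,0,-0.2,0,0,0],[0,0,-0.243,0,0,0],[0,0,-0.243,0,0,0],[0,0,-0.243,0,0,0]]'
python3 - <<'E'
from h import *
b=cv2.convertScaleAbs(r.read_camera('scene')[170:290,240:400,::-1],alpha=1.6)
cv2.imwrite('pics/s2.png',cv2.resize(b,(800,600),interpolation=cv2.INTER_CUBIC))
E
```

```text
time_s: 3.25
tcp_pos: [0.46, -0.0472, 0.2485]
ee_rot: [[-0.826, 0.564, 0.002], [0.564, 0.826, -0.001], [-0.002, 0.0, -1.0]]
ft_force: [0.9, -0.3, 0.1]
width: 0.0427
gripper_force: 0.0
```

View pics/s2.png

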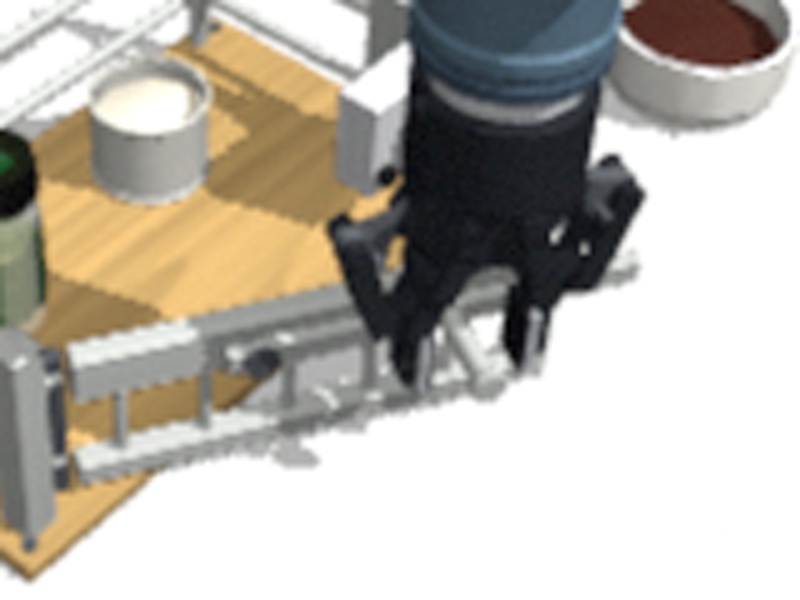

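The pin (about (475,355)) lies between the two fingers, so I'll close.

```bash
python3 -m handwheel '[[0,0,0,0,0,0],[0,0,0,0,0,0],[0,0,0,0,0,0],[0,0,0,0,0,0],[0,0,0,0,0,0],[0,0,0,0,0,0]]' -1 25
cat > plan.py <<'E'
# bar/gate path: given pin pinch pose now, gate angles & lift -> TCP offsets
from fit import *
import sys
v=np.load('v.npy')
def P(t,b): return W([*v[:3],t],'g',(-.037,-.09-.09*np.cos(b),.092+.09*np.sin(b)))
def off(seq,t0,b0):
    for t,b in seq: print(t,b,'row',np.round([*((P(t,b)-P(t0,b0))/.4),0,0,(t0-t)/np.pi],4).tolist(),np.round(P(t,b),4))
E
python3 - <<'E'
from plan import *
s=r.get_state();p=s['tcp_pos'];print(p,s['torque'])
h=W(v,'g',(0,0,0))
# gate angle implied by grip
d=(p-h)[:2];print('radius',np.hypot(*d),'nominal',np.hypot(.037,.18))
ang=np.arctan2(d[1],d[0]);print('t est',v[2]+np.arctan2(-.18,-.037)-ang)
off([(.534,.1),(.534,.2),(.534,.28)],.534,0)
off([(t,.28) for t in(.45,.35,.25,.2,.15,.1,.05,0,-.05)],.534,.28)
E
```

```text
time_s: 4.05
tcp_pos: [0.4605, -0.0476, 0.2483]
ee_rot: [[-0.825, 0.565, 0.003], [0.565, 0.825, 0.0], [-0.002, 0.002, -1.0]]
ft_force: [3.6, 4.0, 0.4]
width: 0.0105
gripper_force: 25.1
[ 0.46050564 -0.04758545  0.24834786] [ 0.55248233 -0.53977985 -0.02580704]
radius 0.18273793616767364 nominal 0.18376343488300384
t est 0.5298535212049729
0.534 0.1 row [0.0006, 0.0009, 0.0225, 0.0, 0.0, 0.0] [ 0.4595 -0.0474  0.101 ]
0.534 0.2 row [0.0025, 0.0037, 0.0447, 0.0, 0.0, 0.0] [ 0.4603 -0.0463  0.1099]
0.534 0.28 row [0.005, 0.0072, 0.0622, 0.0, 0.0, 0.0] [ 0.4612 -0.0449  0.1169]
0.45 0.28 row [0.0273, -0.0262, 0.0, 0.0, 0.0, 0.0267] [ 0.4721 -0.0554  0.1169]
0.35 0.28 row [0.0625, -0.0544, 0.0, 0.0, 0.0, 0.0586] [ 0.4862 -0.0666  0.1169]
0.25 0.28 row [0.1004, -0.0788, 0.0, 0.0, 0.0, 0.0904] [ 0.5014 -0.0764  0.1169]
0.2 0.28 row [0.1201, -0.0896, 0.0, 0.0, 0.0, 0.1063] [ 0.5093 -0.0807  0.1169]
0.15 0.28 row [0.1405, -0.0994, 0.0, 0.0, 0.0, 0.1222] [ 0.5174 -0.0846  0.1169]
0.1 0.28 row [0.1612, -0.1081, 0.0, 0.0, 0.0, 0.1381] [ 0.5257 -0.0881  0.1169]
0.05 0.28 row [0.1824, -0.1158, 0.0, 0.0, 0.0, 0.1541] [ 0.5342 -0.0912  0.1169]
0 0.28 row [0.2039, -0.1225, 0.0, 0.0, 0.0, 0.17] [ 0.5428 -0.0938  0.1169]
-0.05 0.28 row [0.2258, -0.128, 0.0, 0.0, 0.0, 0.1859] [ 0.5515 -0.0961  0.1169]
```

```bash
python3 -m handwheel '[[0.001,0.001,0.0112,0,0,0],[0.001,0.001,0.0225,0,0,0],[0.002,0.003,0.034,0,0,0],[0.0025,0.0037,0.0447,0,0,0],[0.004,0.0055,0.054,0,0,0],[0.005,0.0072,0.0622,0,0,0],[0.005,0.0072,0.0622,0,0,0]]'
python3 - <<'E'
from h import *
b=cv2.convertScaleAbs(r.read_camera('scene')[170:290,240:400,::-1],alpha=1.6)
cv2.imwrite('pics/s3.png',cv2.resize(b,(800,600),interpolation=cv2.INTER_CUBIC))
E
```

```text
time_s: 4.92
tcp_pos: [0.4618, -0.0446, 0.2725]
ee_rot: [[-0.825, 0.565, 0.001], [0.565, 0.825, 0.001], [-0.0, 0.001, -1.0]]
ft_force: [3.6, 3.6, -4.6]
width: 0.0109
gripper_force: 24.3
```

View pics/s3.png

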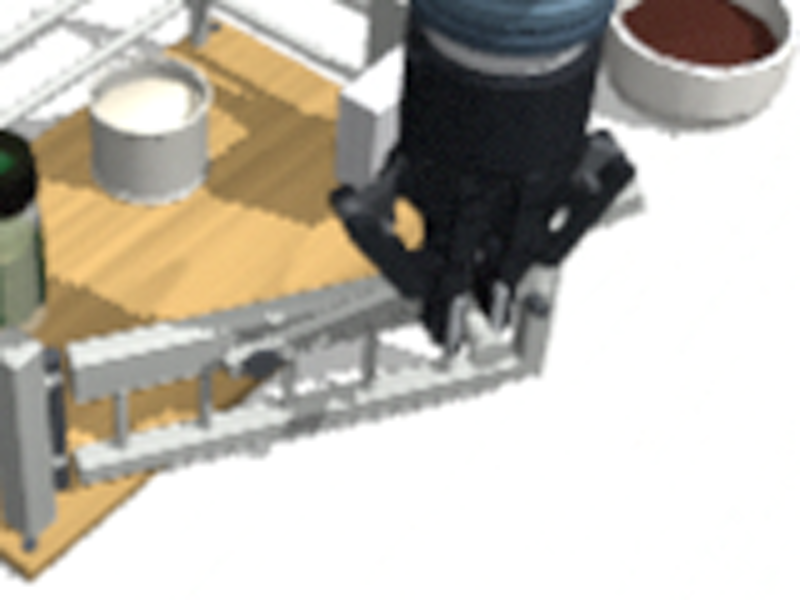

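The bar is up at about 0.28 rad, held by the pin. I'll swing the gate along its arc to about 0.25.

```bash
python3 -m handwheel '[[0.012,-0.013,0,0,0,0.0127],[0.0273,-0.0262,0,0,0,0.0267],[0.045,-0.041,0,0,0,0.0427],[0.0625,-0.0544,0,0,0,0.0586],[0.081,-0.067,0,0,0,0.0745],[0.1004,-0.0788,0,0,0,0.0904],[0.1004,-0.0788,0,0,0,0.0904]]'
python3 - <<'E'
from plan import *
off([(t,.28) for t in(.22,.19,.16,.145,.13,.115,.1,.085,.07,.055,.04,.025,.01)],.25,.28)
E
```

```text
time_s: 5.85
tcp_pos: [0.5021, -0.0762, 0.272]
ee_rot: [[-0.95, 0.311, -0.0], [0.311, 0.95, 0.001], [0.001, 0.001, -1.0]]
ft_force: [3.1, 3.8, -5.1]
width: 0.0109
gripper_force: 24.5
0.22 0.28 row [0.0118, -0.0066, 0.0, 0.0, 0.0, 0.0095] [ 0.5061 -0.079   0.1169]
0.19 0.28 row [0.0238, -0.0128, 0.0, 0.0, 0.0, 0.0191] [ 0.5109 -0.0815  0.1169]
0.16 0.28 row [0.036, -0.0187, 0.0, 0.0, 0.0, 0.0286] [ 0.5158 -0.0839  0.1169]
0.145 0.28 row [0.0422, -0.0215, 0.0, 0.0, 0.0, 0.0334] [ 0.5182 -0.085   0.1169]
0.13 0.28 row [0.0484, -0.0242, 0.0, 0.0, 0.0, 0.0382] [ 0.5207 -0.0861  0.1169]
0.115 0.28 row [0.0546, -0.0268, 0.0, 0.0, 0.0, 0.043] [ 0.5232 -0.0871  0.1169]
0.1 0.28 row [0.0609, -0.0293, 0.0, 0.0, 0.0, 0.0477] [ 0.5257 -0.0881  0.1169]
0.085 0.28 row [0.0672, -0.0317, 0.0, 0.0, 0.0, 0.0525] [ 0.5282 -0.0891  0.1169]
0.07 0.28 row [0.0735, -0.0341, 0.0, 0.0, 0.0, 0.0573] [ 0.5308 -0.09    0.1169]
0.055 0.28 row [0.0799, -0.0363, 0.0, 0.0, 0.0, 0.0621] [ 0.5333 -0.0909  0.1169]
0.04 0.28 row [0.0863, -0.0384, 0.0, 0.0, 0.0, 0.0668] [ 0.5359 -0.0918  0.1169]
0.025 0.28 row [0.0928, -0.0405, 0.0, 0.0, 0.0, 0.0716] [ 0.5385 -0.0926  0.1169]
0.01 0.28 row [0.0993, -0.0424, 0.0, 0.0, 0.0, 0.0764] [ 0.5411 -0.0934  0.1169]
```

```bash
cat > fn.py <<'E'
from plan import *
s=r.get_state();R=s['ee_rot'];f=s['ft_force'];y=R[:,1];x=np.array([y[1],-y[0],0])
p=s['tcp_pos'];d=(p-W(v,'g',(0,0,0)))[:2]
b=np.arcsin((p[2]-.2484)/.09)
print('normal push-back',round(-f@x,2),'along',round(f@y,2),'fz',round(f[2],2),'t est',round(v[2]+np.arctan2(-.09-.09*np.cos(b),-.037)-np.arctan2(d[1],d[0]),4),'bar',round(b,3),'mom',np.round(s['torque'],2))
E
python3 fn.py
python3 -m handwheel '[[0.0118,-0.0066,0,0,0,0.0095],[0.0238,-0.0128,0,0,0,0.0191],[0.036,-0.0187,0,0,0,0.0286],[0.0422,-0.0215,0,0,0,0.0334],[0.0484,-0.0242,0,0,0,0.0382],[0.0484,-0.0242,0,0,0,0.0382]]' >/dev/null; python3 fn.py
python3 - <<'E'
from plan import *
off([(t,.28) for t in(.12,.11,.1,.09,.08,.07,.06,.05,.04)],.13,.28)
E
```

```text
normal push-back -1.8 along 4.56 fz -5.06 t est 0.2476 bar 0.265 mom [ 0.54 -0.4  -0.08]
normal push-back -2.74 along 4.76 fz -6.11 t est 0.1282 bar 0.264 mom [ 0.56 -0.41 -0.15]
0.12 0.28 row [0.0042, -0.0018, 0.0, 0.0, 0.0, 0.0032] [ 0.5224 -0.0868  0.1169]
0.11 0.28 row [0.0083, -0.0035, 0.0, 0.0, 0.0, 0.0064] [ 0.524  -0.0874  0.1169]
0.1 0.28 row [0.0125, -0.0051, 0.0, 0.0, 0.0, 0.0095] [ 0.5257 -0.0881  0.1169]
0.09 0.28 row [0.0167, -0.0068, 0.0, 0.0, 0.0, 0.0127] [ 0.5274 -0.0888  0.1169]
0.08 0.28 row [0.0209, -0.0083, 0.0, 0.0, 0.0, 0.0159] [ 0.5291 -0.0894  0.1169]
0.07 0.28 row [0.0252, -0.0099, 0.0, 0.0, 0.0, 0.0191] [ 0.5308 -0.09    0.1169]
0.06 0.28 row [0.0294, -0.0114, 0.0, 0.0, 0.0, 0.0223] [ 0.5325 -0.0906  0.1169]
0.05 0.28 row [0.0337, -0.0128, 0.0, 0.0, 0.0, 0.0255] [ 0.5342 -0.0912  0.1169]
0.04 0.28 row [0.038, -0.0142, 0.0, 0.0, 0.0, 0.0286] [ 0.5359 -0.0918  0.1169]
```

```bash
python3 -m handwheel '[[0.0042,-0.0018,0,0,0,0.0032],[0.0042,-0.0018,0,0,0,0.0032],[0.0042,-0.0018,0,0,0,0.0032]]' >/dev/null; python3 fn.py
python3 -m handwheel '[[0.0042,-0.0017,0,0,0,0.0032],[0.0042,-0.0017,0,0,0,0.0032],[0.0042,-0.0017,0,0,0,0.0032]]' >/dev/null; python3 fn.py
python3 -m handwheel '[[0.0042,-0.0017,0,0,0,0.0032],[0.0042,-0.0017,0,0,0,0.0032],[0.0042,-0.0017,0,0,0,0.0032]]' >/dev/null; python3 fn.py
```

```text
normal push-back -1.45 along 4.99 fz -4.57 t est 0.1187 bar 0.265 mom [ 0.61 -0.41 -0.05]
normal push-back -1.8 along 5.4 fz -4.82 t est 0.1086 bar 0.265 mom [ 0.65 -0.44 -0.1 ]
normal push-back -2.76 along 5.24 fz -4.82 t est 0.0986 bar 0.265 mom [ 0.62 -0.42 -0.07]
```

```bash
python3 -m handwheel '[[0.0042,-0.0017,0,0,0,0.0032],[0.0042,-0.0017,0,0,0,0.0032],[0.0042,-0.0017,0,0,0,0.0032]]' >/dev/null; python3 fn.py
python3 -m handwheel '[[0.0042,-0.0016,0,0,0,0.0032],[0.0042,-0.0016,0,0,0,0.0032],[0.0042,-0.0016,0,0,0,0.0032]]' >/dev/null; python3 fn.py
python3 -m handwheel '[[0.0042,-0.0016,0,0,0,0.0032],[0.0042,-0.0016,0,0,0,0.0032],[0.0042,-0.0016,0,0,0,0.0032]]' >/dev/null; python3 fn.py
```

```text
normal push-back -2.66 along 4.77 fz -4.95 t est 0.0886 bar 0.265 mom [ 0.64 -0.44 -0.07]
normal push-back -1.64 along 4.59 fz -5.61 t est 0.0786 bar 0.264 mom [ 0.68 -0.37 -0.11]
normal push-back -1.18 along 5.37 fz -5.23 t est 0.0687 bar 0.264 mom [ 0.67 -0.4  -0.11]
```

```bash
python3 -m handwheel '[[0.0042,-0.0016,0,0,0,0.0032],[0.0042,-0.0016,0,0,0,0.0032],[0.0042,-0.0016,0,0,0,0.0032]]' >/dev/null; python3 fn.py
python3 -m handwheel '[[0.0042,-0.0015,0,0,0,0.0032],[0.0042,-0.0015,0,0,0,0.0032],[0.0042,-0.0015,0,0,0,0.0032]]' >/dev/null; python3 fn.py
```

```text
normal push-back -1.87 along 5.14 fz -5.12 t est 0.059 bar 0.264 mom [ 0.74 -0.37 -0.09]
normal push-back -0.22 along 5.84 fz -4.3 t est 0.051 bar 0.261 mom [ 0.7  -0.1  -0.13]
```

```bash
python3 -m handwheel '[[0.0032,-0.0011,0,0,0,0.0024],[0.0032,-0.0011,0,0,0,0.0024],[0.0032,-0.0011,0,0,0,0.0024],[0.0032,-0.0011,0,0,0,0.0024]]' >/dev/null; python3 fn.py
python3 -m handwheel '[[0.0032,-0.0011,0,0,0,0.0024],[0.0032,-0.0011,0,0,0,0.0024],[0.0032,-0.0011,0,0,0,0.0024],[0.0032,-0.0011,0,0,0,0.0024]]' >/dev/null; python3 fn.py
```

```text
normal push-back 0.74 along 4.94 fz -5.12 t est 0.0449 bar 0.259 mom [ 0.69  0.06 -0.16]
normal push-back 1.68 along 6.38 fz -5.0 t est 0.0387 bar 0.257 mom [ 0.76  0.16 -0.14]
```

```bash
python3 -m handwheel '[[0.0022,-0.0007,0,0,0,0.0016],[0.0022,-0.0007,0,0,0,0.0016],[0.0022,-0.0007,0,0,0,0.0016],[0.0022,-0.0007,0,0,0,0.0016]]' >/dev/null; python3 fn.py
```

```text
normal push-back 1.91 along 5.96 fz -4.27 t est 0.0347 bar 0.255 mom [ 0.72  0.26 -0.22]
```

```bash
python3 -m handwheel '[[0.0021,-0.0007,0,0,0,0.0016],[0.0021,-0.0007,0,0,0,0.0016],[0.0021,-0.0007,0,0,0,0.0016],[0.0021,-0.0007,0,0,0,0.0016]]' >/dev/null; python3 fn.py
python3 -m handwheel '[[0.0013,-0.0004,0,0,0,0.001],[0.0013,-0.0004,0,0,0,0.001],[0.0013,-0.0004,0,0,0,0.001],[0.0013,-0.0004,0,0,0,0.001]]' >/dev/null; python3 fn.py
```

```text
normal push-back 3.39 along 5.0 fz -4.5 t est 0.0308 bar 0.254 mom [ 0.82  0.39 -0.19]
normal push-back 4.17 along 4.34 fz -3.71 t est 0.0283 bar 0.253 mom [ 0.75  0.47 -0.28]
```

```bash
python3 -m handwheel '[[0.0013,-0.0004,0,0,0,0.001],[0.0013,-0.0004,0,0,0,0.001],[0.0013,-0.0004,0,0,0,0.001],[0.0013,-0.0004,0,0,0,0.001]]' >/dev/null; python3 fn.py
python3 -m handwheel '[[0.0013,-0.0004,0,0,0,0.001],[0.0013,-0.0004,0,0,0,0.001],[0.0013,-0.0004,0,0,0,0.001],[0.0013,-0.0004,0,0,0,0.001]]' >/dev/null; python3 fn.py
```

```text
normal push-back 3.35 along 5.0 fz -3.69 t est 0.026 bar 0.252 mom [ 0.75  0.51 -0.26]
normal push-back 4.45 along 4.56 fz -4.84 t est 0.0238 bar 0.251 mom [ 0.72  0.67 -0.28]
```

```bash
python3 -m handwheel '[[0.0013,-0.0004,0,0,0,0.001],[0.0013,-0.0004,0,0,0,0.001],[0.0013,-0.0004,0,0,0,0.001],[0.0013,-0.0004,0,0,0,0.001]]' >/dev/null; python3 fn.py
python3 - <<'E'
from plan import *
off([(.025,b) for b in(.2,.15,.1,.07,.05)],.025,.255)
E
```

```text
normal push-back 5.88 along 4.82 fz -4.31 t est 0.0226 bar 0.248 mom [ 0.84  0.85 -0.33]
0.025 0.2 row [-0.0003, -0.0028, -0.0121, 0.0, 0.0, 0.0] [ 0.5383 -0.0943  0.1099]
0.025 0.15 row [-0.0004, -0.0047, -0.0231, 0.0, 0.0, 0.0] [ 0.5382 -0.0951  0.1054]
0.025 0.1 row [-0.0006, -0.0061, -0.0343, 0.0, 0.0, 0.0] [ 0.5382 -0.0956  0.101 ]
0.025 0.07 row [-0.0006, -0.0067, -0.041, 0.0, 0.0, 0.0] [ 0.5382 -0.0958  0.0983]
0.025 0.05 row [-0.0006, -0.007, -0.0455, 0.0, 0.0, 0.0] [ 0.5382 -0.096   0.0965]
```

The stop is felt: about 8 N, with the motion stiffening. Lowering the bar while holding the gate there.

```bash
python3 -m handwheel '[[-0.0002,-0.0015,-0.006,0,0,0],[-0.0003,-0.0028,-0.012,0,0,0],[-0.0004,-0.0038,-0.018,0,0,0],[-0.0004,-0.0047,-0.023,0,0,0],[-0.0004,-0.0047,-0.023,0,0,0]]' >/dev/null; python3 fn.py
python3 -m handwheel '[[-0.0001,-0.0007,-0.005,0,0,0],[-0.0002,-0.0014,-0.01,0,0,0],[-0.0002,-0.0014,-0.01,0,0,0]]' >/dev/null; python3 fn.py
```

```text
normal push-back 6.28 along 5.3 fz -1.04 t est 0.022 bar 0.146 mom [ 1.12  0.89 -0.16]
normal push-back 5.84 along 7.02 fz -1.48 t est 0.0222 bar 0.102 mom [ 1.19  0.89 -0.17]
```

```bash
python3 -m handwheel '[[0,-0.0003,-0.0035,0,0,0],[0,-0.0006,-0.007,0,0,0],[0,-0.0006,-0.007,0,0,0]]' >/dev/null; python3 fn.py
python3 -m handwheel '[[0,-0.0002,-0.0025,0,0,0],[0,-0.0003,-0.0045,0,0,0],[0,-0.0003,-0.0045,0,0,0]]' >/dev/null; python3 fn.py
python3 - <<'E'
from h import *
print(r.get_state()['time_s'])
b=cv2.convertScaleAbs(r.read_camera('scene')[150:270,240:400,::-1],alpha=1.6)
cv2.imwrite('pics/s4.png',cv2.resize(b,(800,600),interpolation=cv2.INTER_CUBIC))
E
```

```text
normal push-back 7.35 along 7.14 fz -0.43 t est 0.022 bar 0.074 mom [ 1.26  1.06 -0.25]
normal push-back 11.93 along 8.23 fz 10.92 t est 0.0211 bar 0.07 mom [ 1.48  1.8  -0.31]
15.35
```

View pics/s4.png

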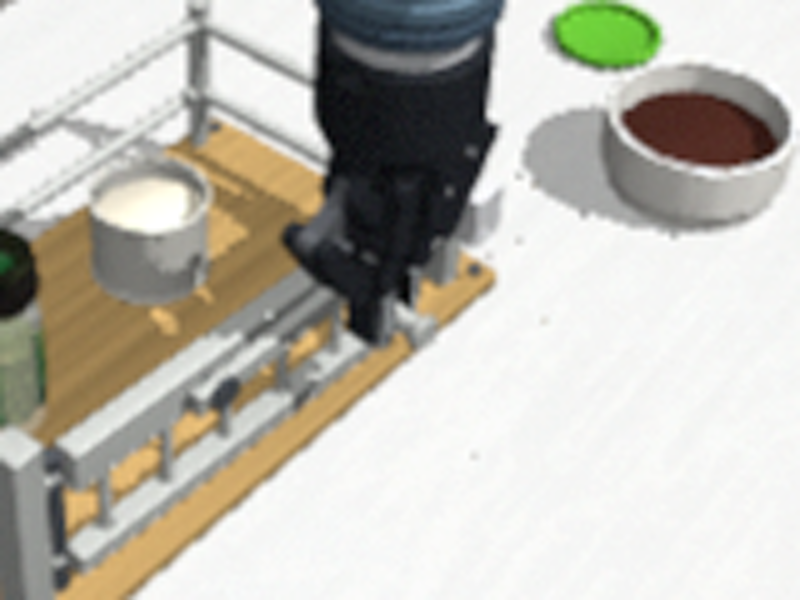

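The picture shows the gate shut (pin at about (415,325)) and the bar bearing at about 0.07 rad. That is the arm behind the tooth, not the tooth top at 0.15. I'll relieve the load, open and watch.

```bash
python3 -m handwheel '[[-0.001,0,0.0025,0,0,0],[-0.003,0.0003,0.004,0,0,0],[-0.005,0.0004,0.004,0,0,0],[-0.005,0.0004,0.004,0,0,0]]' >/dev/null; python3 fn.py
python3 -m handwheel '[[-0.003,0,0,0,0,0],[-0.006,0.0004,0,0,0,0],[-0.006,0.0004,0,0,0,0],[-0.006,0.0004,0,0,0,0]]' >/dev/null; python3 fn.py
```

```text
normal push-back 1.11 along 9.26 fz -1.81 t est 0.0286 bar 0.076 mom [ 1.45  0.29 -0.36]
normal push-back -2.92 along 10.43 fz -5.28 t est 0.0363 bar 0.08 mom [ 1.59 -0.69 -0.36]
```

```bash
python3 -m handwheel '[[0,0,0,0,0,0],[0,0,0,0,0,0],[0,0,0,0,0,0],[0,0,0,0,0,0]]' 0
python3 -m handwheel '[[0,0,0.05,0,0,0],[0,0,0.15,0,0,0],[0,0,0.28,0,0,0],[-0.12,0.15,0.4,0,0,0],[-0.25,0.3,0.45,0,0,0],[-0.35,0.45,0.45,0,0,0],[-0.35,0.6,0.45,0,0,0],[-0.35,0.6,0.45,0,0,0]]'
python3 - <<'E'
from fit import *
v=np.load('v.npy')
im=r.read_camera('scene');r.read_camera('top')
for c in('scene','top'):
  q=r.spot_point(c,'lift_pin')[:1]
  if q: print(c,q[0],onz(c,q[0]['xy'],.096))
print('expected',W([*v[:3],.035],'g',(-.037,-.18,.0965)))
b=cv2.convertScaleAbs(im[150:270,240:400,::-1],alpha=1.6)
cv2.imwrite('pics/s5.png',cv2.resize(b,(800,600),interpolation=cv2.INTER_CUBIC))
E
```

```text
time_s: 16.9
tcp_pos: [0.5364, -0.0962, 0.2564]
ee_rot: [[-0.997, 0.078, 0.0], [0.078, 0.997, -0.0], [-0.0, -0.0, -1.0]]
ft_force: [0.2, 0.7, 0.8]
width: 0.0425
gripper_force: 0.0
time_s: 17.9
tcp_pos: [0.395, 0.1457, 0.4369]
ee_rot: [[-0.997, 0.078, 0.002], [0.078, 0.997, 0.0], [-0.002, 0.0, -1.0]]
ft_force: [0.5, -0.2, 0.4]
width: 0.043
gripper_force: 0.0
top {'xy': [316.9, 235.3], 'confidence': 0.6} [ 0.53102338 -0.10019816  0.096     ]
expected [ 0.53639825 -0.09552421  0.0965    ]
```

View pics/s5.png

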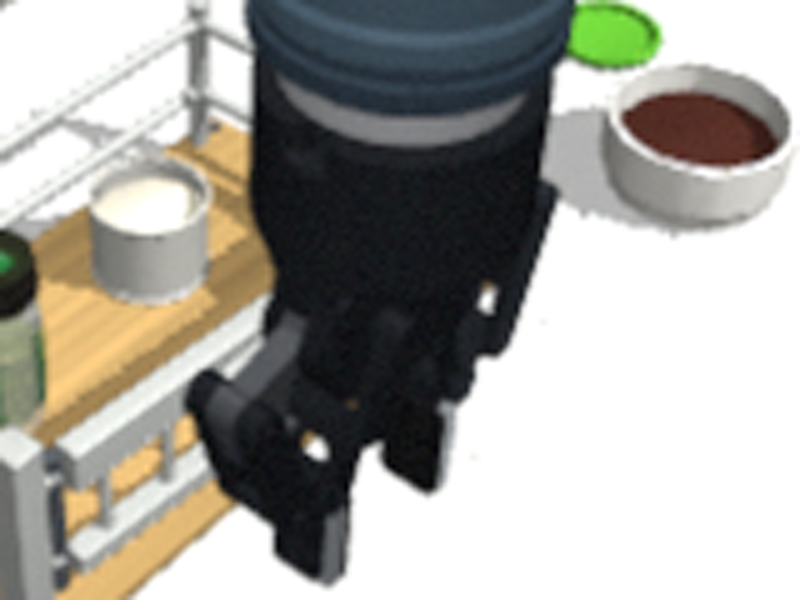

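The gripper blocks the scene view. Moving it aside to check the latch in one last close-up.

```bash
python3 -m handwheel '[[-0.15,0.15,0,0,0,0],[-0.3,0.3,0,0,0,0],[-0.3,0.45,0,0,0,0],[-0.3,0.6,0,0,0,0],[-0.3,0.6,0,0,0,0]]'
python3 - <<'E'
from h import *
a=r.read_camera('top')[195:265,270:380,::-1];b=r.read_camera('scene')[150:290,230:400,::-1]
f=lambda m,s:cv2.resize(cv2.convertScaleAbs(m,alpha=1.6),s,interpolation=cv2.INTER_CUBIC)
o=np.hstack([f(a,(400,255))]);o=np.vstack([o,np.zeros((75,400,3),np.uint8)])
cv2.imwrite('pics/s6.png',np.hstack([o,f(b,(400,330))]))
for n in('lift_pin','bar_pivot'):
  for q in r.spot_point('scene',n)[:1]+r.spot_point('top',n)[:1]: print(n,q)
E
```

```text
time_s: 18.73
tcp_pos: [0.2767, 0.3856, 0.436]
ee_rot: [[-0.997, 0.078, 0.0], [0.078, 0.997, -0.0], [-0.0, 0.0, -1.0]]
ft_force: [-0.1, -0.0, 0.4]
width: 0.0425
gripper_force: 0.0
lift_pin {'xy': [316.0, 232.1], 'confidence': 0.55}
bar_pivot {'xy': [283.4, 224.0], 'confidence': 0.61}
```

View pics/s6.png

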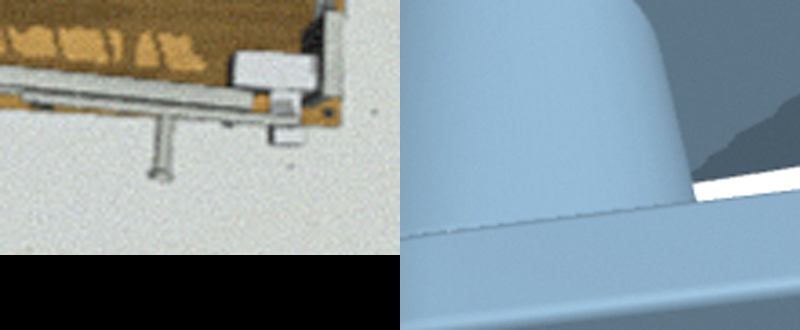

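The top view shows the gate shut. The bar's tip at about (290,118) lies behind the tooth at (288,135), and the arm is well clear.

```bash
python3 -c "
from bench import r
print(r.close_job())"
```

```text
the job is handed in; nothing more can be done
None
```

The gate is shut and latched: the bar dropped behind the catch's tooth, the gate stayed home after I let go, and the job is handed in (18.7 s on the robot's clock); the push at the stop was about 8 N, with a brief 12 N as the bar settled on the catch's arm.

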